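# Hold a spring peg open over the rota card

### The job

Slide the rota card in its bamboo stand along the shelf, without lifting it, squarely onto the middle of the teal mat and let go of it. Then take the red spring peg off the rim of the peg basket by squeezing its tails, and hold it wide open astride the middle of the card's top edge, one jaw on each side and touching neither the card nor the stand, so that I can tuck a slip in; finish still holding it open there. Leave the green peg and the other things on the shelf alone.

Things in the scene. Friction and masses are not known exactly. Their poses are not given: they have to be found in the camera images.
- stand: Loose bamboo card stand, 0.18-0.37 kg: flat base 70 (x) x 130 (y) x 8 mm; on its middle a slot bar 20 mm thick (x), 112 long (y), 8 to 30 mm above the shelf, to be gripped across x with the card between the fingers; in it, fixed, a stiff white card with coloured squares, 3 mm thick (x), 105 wide (y), top 74 mm above the shelf. Origin: centre of underside; x = card's normal, z up.
- card_top (a point): Middle of the card's top edge, 74 mm above the stand's origin; same axes as the stand (x across the card, y along its edge).
- mat: Teal mat, paper-thin and flat on the shelf (under 1.5 mm, nothing catches on it; it stays where it is), 120 (x) x 180 (y) mm. Origin: its centre. The stand belongs centred on it with its long side (y) along the mat's long side (y), either way round.
- basket: White plastic peg basket, fixed: 110 (x) x 200 (y) x 70 mm tall, walls 4 mm, open top, small pegs lying low inside are part of it. Origin: centre of underside. The two big pegs bite the rim of its -x long wall (mid-plane 53 mm from the origin), tails up, 45 mm either side of the wall's middle.
- clip: Red spring peg, 48 g, loose, biting the basket rim: 95 mm tall, 26 wide (y), jaws down, tails up; mirror halves on a sprung pivot 42 mm above the jaw tips. Origin: between the jaw tips, at first 52 mm above the shelf; fixed to the -x half. x = squeeze and opening direction, z to the tails. Tails 41 mm over their outer faces at 80 mm above the tips, 49 at the top. Throat 35 mm deep.
- clip_lever (a joint): Opening angle of the red peg, rad: 0 biting the 4 mm rim, -0.09 shut empty, 0.6 fully squeezed (stop). Jaw tip gap = 4 mm + 42 mm x angle; outer width of the tails 80 mm above the tips = 41 mm - 38 mm x angle. Squeezing there takes about 7 N to start opening, 13 N fully open; it springs shut when let go.
- clip_jaw_a (a point): Inner face of the tip of the red peg's -x jaw.
- clip_jaw_b (a point): Inner face of the tip of the red peg's +x jaw.
- clip2: The green spring peg, same shape as the red one, on the same rim 90 mm beside it; leave it alone. Origin and axes like those of clip.
- bleach: Yellow bleach bottle with a blue twist cap, 88 mm diameter, 240 mm tall; leave alone. Origin: centre of the underside.
- jar: Empty glass jar without lid, 84 mm diameter, 125 mm tall; leave alone. Origin: centre of the underside.
- brush: Bamboo scrub brush lying on its bristles, 50 x 140 x 73 mm; leave alone. Origin: centre of the underside.
- hanger: Blue plastic clothes hanger lying flat, 410 mm wide, 10 mm thick; leave alone. Origin: at the shelf, under its neck.
- crank: Steel crank lever for the drying poles, lying flat, about 255 x 150 x 24 mm, black grip; leave alone. Origin: at the shelf, on the shaft.
Things that resemble listed ones, but are neither listed nor needed, are in the scene too. Of the things like the clip, leave any that is blue or yellow; of the rest the smaller one is meant.

How it is judged (in metres and radians):
On the way, in this order (a step that is already met when the one before it is completed fails the run):
1. the card stand lies flat on the middle of the mat, square with it (horizontal distance between stand and mat below 0.015 m and angle between the y axis of stand and the y axis of mat, either way round below 0.14 rad and height (world z) of stand below 0.004 m and linear speed of stand below 0.02 m/s), for 0.2 s.
2. the red peg is squeezed open and lifted clear of the basket rim by the fingers (value of joint clip_lever above 0.3 rad and z of each of clip_jaw_a, clip_jaw_b in the frame of basket above 0.078 m and contact force between the fingers and clip above 2 N), for 0.2 s.
At the end, for the whole second after the job is handed in: Stand flat, within 15 mm and 8 degrees of centred and square on the mat; fingers hold the red peg open over 0.3 rad, a jaw tip each side of the card, 2 mm clear of its faces, 6 mm or more below its top edge, within 25 mm of the edge's middle; nothing touches card or stand (all of step 1 and angle between stand's own z axis and vertical below 0.05 rad and value of joint clip_lever above 0.3 rad and z of each of clip_jaw_a, clip_jaw_b in the frame of card_top below -0.006 m and y of clip_jaw_a in the frame of card_top between -0.025 and 0.025 m and y of clip_jaw_b in the frame of card_top between -0.025 and 0.025 m and ((x of clip_jaw_a in the frame of card_top below -0.0035 m and x of clip_jaw_b in the frame of card_top above 0.0035 m) or (x of clip_jaw_b in the frame of card_top below -0.0035 m and x of clip_jaw_a in the frame of card_top above 0.0035 m)) and contact force between each of clip, the arm, the fingers and stand below 0.3 N and contact force between the fingers and clip above 2 N and linear speed of clip below 0.03 m/s); the arm keeps its last pose, push and grip.
It fails at once if the stand is lifted or tipped instead of slid (height (world z) of stand above 0.006 m or angle between stand's own z axis and vertical above 0.15 rad).
It fails at once if the red peg bites or knocks hard against the card or its stand (contact force between clip and stand above 6 N).
It fails at once if the red peg is dropped (height (world z) of clip below 0.02 m).
It fails at once if the green peg or another thing on the shelf is disturbed (moved more than 20 mm) (distance of any of clip2, bleach, jar, brush, hanger, crank from where it was at the start of the episode above 0.02 m).
It also fails if it takes over 59 s, if anything falls off the work surface, if the arm or the gripper's body presses on something with over 40 N, if the wrist force passes 120 N, or if a joint passes its speed limit or range.

### The arm

A 6-joint arm with a two-finger parallel gripper is mounted at the origin on the work surface. World frame = base frame: x ahead of the robot, y to its left, z up, the work surface at z = 0. Lengths are in m, angles in degrees, forces in N, time in s.
With the tool pointing down it reaches from about 0.4 to 0.825 m from the base axis. Payload 7 kg.
Tool frame: the origin (TCP) lies between the finger pads; the fingertips stand 19 mm ahead of it and the grasp point (between the pads) is the TCP; x points along the fingers, y is the direction in which the jaws open and shut, and the axes are right-handed (so a half turn about x gives the same grasp; the last joint's range is limited). The gripper opens to 88 mm and grips with 3 to 60 N. Pads are 19 mm wide; open, the fingers measure 130 mm over their backs; the gripper's body (78 mm by 193 mm) begins 47 mm behind the grasp point.
Start: joints at [85.434, 20.546, 0.682, 0, -70.136, -16.507], TCP at [0.243, 0.63, 0.246] pointing down, gripper open.
Joint ranges: [-176.03, 176.03], [-82.01, 121.73], [-58.28, 71.71], [-173.87, 95.51], [-174.79, -0.11], [-173.66, 173.66]. Speed limits (degrees/s): [136.94, 136.94, 172.46, 180, 180, 180].

### API

Orientations are given as [roll, pitch, yaw] about the fixed x, y, z axes, in that order (R = Rz(yaw) Ry(pitch) Rx(roll)).
In Python, from plant import r gives the robot as it stands.
- The arm moves only by the tool send_rows, never from a script. Its argument "plan" is a list of rows, each a list of 2 entries, a list of its own where there are three numbers: the shift along the tool's x, y, z scaled (see below), then the turn, a rotation vector about the tool's x, y, z scaled (see below). A call has exactly 5 rows; each row is the pose to reach, as a shift and turn from the pose measured when the call began, along the tool's axes at that moment; what a row does not reach only later rows make up. The controller multiplies each number of a shift by 0.15 m and each number of a turn by pi/4 rad. A row lasts 1/10 s, in which the tool goes at most 50 mm and 8.59 degrees, less where a joint would pass 70% of its speed; a pose out of reach is approached as far as the arm can. A call with a number of a shift or a turn outside -1 to 1 is refused whole. A call with a gripper value outside its range is refused whole. "jaw" is the opening, from -1 (shut) to 1 (fully open), so that 0 is half open, set as the call begins (left out, the last holds). The fingers move at their own pace and stop on an object; "force" is the grip in N (left out, the last holds). Time passes only in rows, so rows that repeat a pose let the fingers close, or fill a call up. It gives the time, the measured TCP pose, the force and the opening at its end, in the units of the state.
- r.get_state(): the state, without advancing time (a new reading comes with each control period).
- r.capture(name): name is "scene" or "top"; returns a dict with "color" (420x560x3 uint8, red, green, blue), "range_z" (420x560 float32, m along the optical axis (not along the pixel's ray), 0 where there is no reading), "mtx" (3x3 intrinsics, pixels), "pose" (4x4, takes a point from camera to world coordinates). Camera axes: x right, y down, z forward; pixel columns grow to the right and rows downward; lengths in m; the calibration is good to about 2 mm. A picture is of the moment at which its call begins.
- r.close_job(): hands the job in, once; it reports no verdict.
Trained networks look in a picture, given as the dict that the camera call returned (one of the last four; its "shot" number tells which), for a name from the list of things; names that differ only in an ending like _2 or _b are one class to them, and where a whole thing is asked for, a point or a joint stands for the part that bears it (a point fixed in the world has none). Each returns a list of dicts, best first, with "score" (0 to 1); they miss things now and then, are a little off and sometimes report something else, mostly with a low value. They report only what shows in the picture. A call takes as long as a camera call. They do not tell look-alikes from the thing itself.
- r.find_in(picture, target): "uv" ([column, row] in pixels, amid what is visible of it).
- r.trace(picture, target): "mask" (420x560 bool, what is visible of it) and "uv" ([column, row] in pixels, amid what is visible of it).
The state is a dict: "time_s": time; "joints": joint angles; "qd": joint speeds; "joint_torque": joint torques, N m; "tcp_pos": TCP position; "eef_rot": TCP orientation; "contact_force": force on the tool from outside, world axes, zero at the start; "moment": the same for the moment, N m; "gripper_width": finger opening in m.
Only numpy, scipy, OpenCV 4.12 (cv2) and the standard library are available. Lean on these libraries where they do the work, as an engineer would, in place of code of your own. Each camera call takes 0.05 s, during which the arm holds its last target. There are 200 camera calls.

## Working session

There is one attempt and no reset: what is moved stays moved. The work goes in short steps, Python scripts to look and compute and a tool call to move; the robot and the scene stay as the last step left them, time stands still between calls to the robot, and variables do not carry over. Pictures are saved under pics/ and viewed, about 8 in all and at most 12, crops included, and the job is handed in when it is done.

Besides the shell and the picture viewer there is one more tool, called by a JSON object that holds its "name" and its "arguments", one argument or row to a line. send_rows: Moves the arm, as the interface text tells. Its arguments: {"type":"object","properties":{"plan":{"type":"array"},"jaw":{"type":"number"},"force":{"type":"number"}},"required":["plan"]}

```bash
ls; mkdir -p pics; python3 - <<'E'
from plant import r
import cv2,numpy as np
s=r.get_state(); print(s)
for n in("scene","top"):
    c=r.capture(n); cv2.imwrite(f"pics/{n}0.png",c["color"][:,:,::-1]); np.savez(f"pics/{n}0.npz",**{k:c[k] for k in("color","range_z","mtx","pose")})
    print(n,c["pose"].round(3).tolist(),c["mtx"].tolist())
    for t in("stand","mat","basket","clip","clip2"):
        print(t,[(np.round(d["uv"]).tolist(),round(d["score"],2)) for d in r.find_in(c,t)])
E
```

```text
pics
{'time_s': 0.0, 'joints': array([ 8.54318115e+01,  2.05926106e+01,  6.33303038e-01, -2.09577765e-02,
       -7.01367730e+01, -1.65083303e+01]), 'qd': array([ 0.02375909, -0.10776371, -0.10603153,  0.09326084,  0.0157576 ,
       -0.03735888]), 'joint_torque': array([ 6.01464103e-05, -5.82714379e+01,  2.93054491e+01,  6.99716941e+00,
        6.95739698e-03, -1.40613656e-04]), 'tcp_pos': array([0.24257615, 0.62940264, 0.2446032 ]), 'eef_rot': array([  94.92194648,   89.90191963, -106.1617098 ]), 'contact_force': array([ 0.52974956,  0.52520817, -0.17500714]), 'moment': array([ 0.00298267, -0.01564802, -0.03807357]), 'gripper_width': 0.08807989815748757}
scene [[0.724, 0.56, -0.403, 1.114], [0.69, -0.59, 0.42, -0.546], [-0.003, -0.582, -0.813, 1.19], [0.0, 0.0, 0.0, 1.0]] [[432.1161327887946, 0.0, 277.8619265267154], [0.0, 432.1161327887946, 214.3829854603108], [0.0, 0.0, 1.0]]
stand [([252.0, 220.0], 0.84)]
mat [([298.0, 187.0], 0.95)]
basket [([214.0, 270.0], 0.77)]
clip [([139.0, 281.0], 0.86), ([215.0, 234.0], 0.77), ([190.0, 222.0], 0.59), ([188.0, 248.0], 0.57), ([166.0, 256.0], 0.53)]
clip2 [([139.0, 281.0], 0.86), ([215.0, 234.0], 0.77), ([190.0, 222.0], 0.59), ([188.0, 248.0], 0.57), ([166.0, 256.0], 0.53)]
top [[-0.028, -0.989, 0.142, 0.414], [-1.0, 0.029, 0.01, -0.019], [-0.014, -0.142, -0.99, 1.206], [0.0, 0.0, 0.0, 1.0]] [[401.6760786287673, 0.0, 274.92065253304247], [0.0, 401.6760786287673, 211.8609762258562], [0.0, 0.0, 1.0]]
stand [([276.0, 250.0], 0.79), ([90.0, 272.0], 0.49), ([351.0, 220.0], 0.41), ([203.0, 248.0], 0.24)]
mat [([203.0, 248.0], 0.88), ([338.0, 235.0], 0.28)]
basket []
clip [([342.0, 279.0], 0.83), ([385.0, 266.0], 0.77), ([350.0, 221.0], 0.73), ([424.0, 259.0], 0.62), ([334.0, 233.0], 0.57), ([366.0, 242.0], 0.47)]
clip2 [([342.0, 279.0], 0.83), ([385.0, 266.0], 0.77), ([350.0, 221.0], 0.73), ([424.0, 259.0], 0.62), ([334.0, 233.0], 0.57), ([366.0, 242.0], 0.47)]
```

View pics/scene0.png

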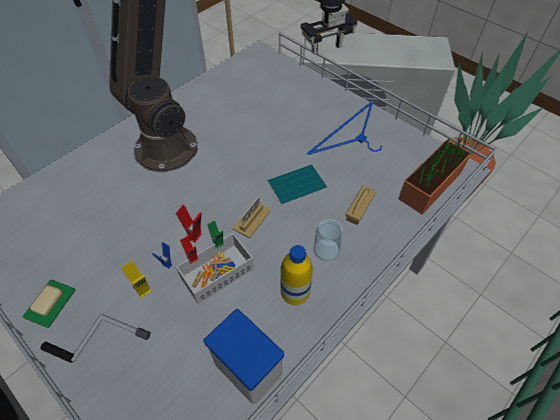

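View pics/top0.png

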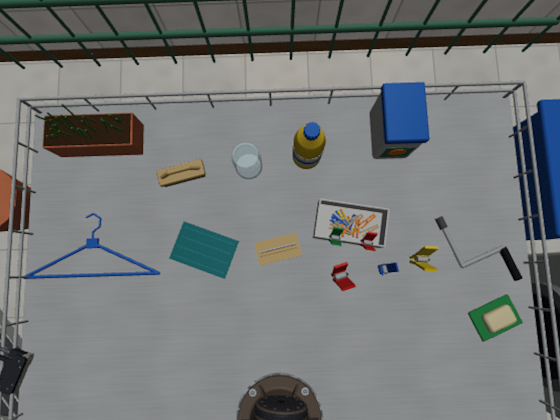

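The scene view shows the stand at (252,220) and mat at (298,187). The basket is at (215,268), with a red peg on its rim at (190,248) and a green one at (215,235). There is also a larger red peg at (188,222), off the basket, plus a blue and a yellow one. The red peg meant is the smaller one biting the rim, at (190,248) in scene and (369,241) in top. I'll confirm that in a crop and measure.

```bash
cat > h.py <<'E'
import numpy as np,cv2
def load(n): return dict(np.load(f"pics/{n}.npz"))
def snap(r,cam,n):
    c=r.capture(cam); np.savez(f"pics/{n}.npz",**{k:c[k] for k in("color","range_z","mtx","pose")}); return c
def cloud(c):
    z=c["range_z"]; v,u=np.mgrid[0:420,0:560]; K=c["mtx"]
    p=np.stack([(u-K[0,2])*z/K[0,0],(v-K[1,2])*z/K[1,1],z],-1)
    w=p@c["pose"][:3,:3].T+c["pose"][:3,3]; w[z==0]=np.nan; return w
def hsv(c): return cv2.cvtColor(c["color"],cv2.COLOR_RGB2HSV).astype(int)
def rect(xy):
    (c,(w,h),a)=cv2.minAreaRect((xy*1000).astype(np.float32)); 
    if w>h: w,h,a=h,w,a-90
    return np.round(c,1),(round(w,1),round(h,1)),round((a+90)%180,1)  # a: long-side direction, deg from world x
E
python3 - <<'E'
from h import *
for n in("top0","scene0"):
    c=load(n); w=cloud(c); H=hsv(c); print(n)
    hh,s,vv=H[...,0],H[...,1],H[...,2]; z=w[...,2]
    ok=np.isfinite(z)
    flat=ok&(abs(z)<.015)
    def big(m):
        k,l,st,ce=cv2.connectedComponentsWithStats(m.astype(np.uint8)); return [l==i for i in np.argsort(-st[1:,4])[:3]+1 if st[i,4]>15]
    R=(w[...,0]>.2)&(w[...,0]<.9)&ok
    print("mat",[rect(w[m][:,:2]) for m in big(flat&(hh>82)&(hh<100)&(s>120)&R)[:1]])
    st=(hh>10)&(hh<25)&(s>60)&R&(vv>100)&(w[...,1]<.25)&(w[...,1]>-.2)
    for m in big(st&(z<.04)): print("wood",rect(w[m][:,:2]),np.nanpercentile(w[m][:,2],[5,50,95]).round(3))
    for nm,m in(("red",((hh<6)|(hh>174))&(s>150)&R),("green",(hh>50)&(hh<80)&(s>120)&R)):
        for b in big(m): 
            v,u=np.nonzero(b); P=w[b]; print(nm,u.mean().round(),v.mean().round(),b.sum(),np.nanpercentile(P,2,0).round(3),np.nanpercentile(P,98,0).round(3))
    rim=R&(z>.062)&(z<.078)&(s<50)
    for b in big(rim): print("rim",b.sum(),rect(w[b][:,:2]))
c=load("scene0")["color"][190:310,140:270,::-1]; d=load("top0")["color"][190:300,230:400,::-1]
a=cv2.resize(c,(433,400),interpolation=2); b=cv2.resize(d,(367,237),interpolation=2)
o=np.zeros((400,800,3),np.uint8);o[:,:433]=a;o[:237,433:]=b;cv2.imwrite("pics/crop.png",o)
E
```

```text
top0
mat [(array([480. , 210.8]), (116.2, 177.5), 68.5)]
wood (array([476.2, -11.4]), (68.9, 129.2), 101.8) [0.004 0.008 0.031]
wood (array([ 540.5, -182.7]), (16.2, 34.1), 95.6) [0.012 0.021 0.031]
red 344.0 283.0 157 [ 0.359 -0.207  0.042] [ 0.385 -0.17   0.138]
red 339.0 268.0 108 [ 0.397 -0.196  0.049] [ 0.426 -0.16   0.138]
red 370.0 236.0 77 [ 0.488 -0.273  0.091] [ 0.505 -0.248  0.148]
green 491.0 317.0 715 [ 0.207 -0.697  0.007] [ 0.317 -0.564  0.018]
green 77.0 128.0 87 [0.802 0.504 0.103] [0.844 0.567 0.178]
green 337.0 231.0 68 [ 0.505 -0.184  0.094] [ 0.52  -0.162  0.15 ]
rim 314 (array([ 542.7, -223.6]), (110.9, 201.6), 79.8)
rim 68 (array([ 393.4, -185.1]), (15.5, 42.1), 107.2)
rim 44 (array([476.6, -11.7]), (2.8, 100.8), 102.3)
scene0
mat [(array([480.5, 211.6]), (123.7, 178.7), 68.1)]
wood (array([474.2,  -5.1]), (71.6, 141.1), 101.7) [0.004 0.009 0.033]
wood (array([ 525.6, -184.1]), (34.6, 49.3), 36.3) [0.006 0.027 0.034]
red 189.0 232.0 613 [ 0.362 -0.271  0.009] [ 0.501 -0.165  0.148]
green 51.0 306.0 654 [ 0.209 -0.696  0.005] [ 0.318 -0.563  0.016]
green 442.0 159.0 287 [0.803 0.424 0.102] [0.851 0.625 0.194]
green 216.0 234.0 202 [ 0.475 -0.185  0.058] [ 0.52  -0.156  0.149]
rim 335 (array([ 540.1, -223.3]), (114.8, 201.0), 79.6)
rim 101 (array([ 847.4, -397.4]), (77.8, 175.2), 34.6)
rim 71 (array([749.7,  47.9]), (27.1, 76.7), 36.2)
```

View pics/crop.png

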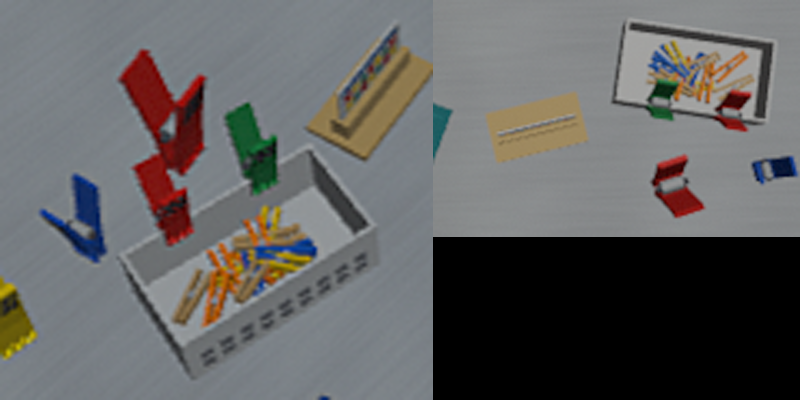

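Crop confirms it: the rim peg (crop 163,205) is red and clearly smaller than the red peg standing on the shelf (crop 165,110). The rim peg is the one meant.

```bash
cat >> h.py <<'E'
from scipy.spatial.transform import Rotation as Ro
def goto(r,p,yaw):
    """print shift/0.15 (tool axes) and turn/(pi/4) from present pose to TCP p, tool x down, tool y at yaw (mod 180)"""
    s=r.get_state(); R=Ro.from_euler("xyz",s["eef_rot"],degrees=True); ex=R.as_matrix()
    y0=np.degrees(np.arctan2(ex[1,1],ex[0,1])); d=(yaw-y0+90)%180-90; a=np.radians(y0+d)
    X=np.array([0,0,-1.]);Y=np.array([np.cos(a),np.sin(a),0]);T=np.stack([X,Y,np.cross(X,Y)],1)
    sh=ex.T@(np.array(p)-s["tcp_pos"])/.15; tu=Ro.from_matrix(ex.T@T).as_rotvec()/(np.pi/4)
    print("t",round(s["time_s"],2),"tcp",s["tcp_pos"].round(4),"y0",round(y0,1),"j6",s["joints"][5].round(1),"F",s["contact_force"].round(1),"w",round(s["gripper_width"],4)); print("shift",sh.round(3),"turn",tu.round(3))
E
python3 -c "
from plant import r
from h import *
goto(r,[.4765,-.0115,.16],12)"
```

```text
t 0.6 tcp [0.2427 0.6298 0.2456] y0 -111.1 j6 -16.5 F [-0.1 -0.7  0.9] w 0.0878
shift [ 0.57   3.429 -2.992] turn [ 1.265  0.    -0.   ]
```

{"name": "send_rows", "arguments": {
  "plan": [
    [[0.02,0.2,-0.17],[0,0,0]],
    [[0.04,0.4,-0.34],[0,0,0]],
    [[0.06,0.6,-0.52],[0,0,0]],
    [[0.08,0.8,-0.69],[0,0,0]],
    [[0.1,0.86,-0.75],[0,0,0]]
  ],
  "jaw": 1,
  "force": 15
}}

```text
time_s: 1.1
tcp_pos: [0.3019, 0.466, 0.2311]
eef_rot: [-45.1, 90.0, 113.7]
contact_force: [-0.8, 0.3, 1.2]
gripper_width: 0.0877
```

{"name": "send_rows", "arguments": {
  "plan": [
    [[0.02,0.2,-0.17],[0,0,0]],
    [[0.04,0.4,-0.34],[0,0,0]],
    [[0.06,0.6,-0.52],[0,0,0]],
    [[0.08,0.8,-0.69],[0,0,0]],
    [[0.1,0.86,-0.75],[0,0,0]]
  ]
}}

```text
time_s: 1.6
tcp_pos: [0.3607, 0.3026, 0.2162]
eef_rot: [-58.8, 90.0, 100.0]
contact_force: [0.2, 0.1, 1.3]
gripper_width: 0.0878
```

{"name": "send_rows", "arguments": {
  "plan": [
    [[0.02,0.2,-0.17],[0,0,0]],
    [[0.04,0.4,-0.34],[0,0,0]],
    [[0.06,0.6,-0.52],[0,0,0]],
    [[0.08,0.8,-0.69],[0,0,0]],
    [[0.1,0.86,-0.75],[0,0,0]]
  ]
}}

```text
time_s: 2.1
tcp_pos: [0.4194, 0.1396, 0.2011]
eef_rot: [-77.8, 90.0, 80.9]
contact_force: [0.3, -0.3, 0.4]
gripper_width: 0.0872
```

{"name": "send_rows", "arguments": {
  "plan": [
    [[0.02,0.2,-0.17],[0,0,0]],
    [[0.04,0.4,-0.34],[0,0,0]],
    [[0.06,0.6,-0.52],[0,0,0]],
    [[0.08,0.8,-0.69],[0,0,0]],
    [[0.1,0.86,-0.75],[0,0,0]]
  ]
}}

```text
time_s: 2.6
tcp_pos: [0.4784, -0.0234, 0.1858]
eef_rot: [-99.5, 90.0, 59.0]
contact_force: [0.3, -0.6, -0.1]
gripper_width: 0.0877
```

{"name": "send_rows", "arguments": {
  "plan": [
    [[0,0,0],[0.19,0,0]],
    [[0,0,0],[0.38,0,0]],
    [[0,0,0],[0.57,0,0]],
    [[0,0,0],[0.76,0,0]],
    [[0,0,0],[0.8,0,0]]
  ]
}}

```text
time_s: 3.1
tcp_pos: [0.4789, -0.0226, 0.1857]
eef_rot: [-72.0, 89.9, 50.3]
contact_force: [0.4, 0.1, 0.9]
gripper_width: 0.0875
```

```bash
python3 -c "
from plant import r
from h import *
goto(r,[.4765,-.0115,.12],12)"
```

```text
t 3.1 tcp [ 0.4789 -0.0226  0.1857] y0 -147.7 j6 11.4 F [0.4 0.1 0.9] w 0.0875
shift [ 0.438 -0.025  0.071] turn [0.45  0.001 0.001]
```

{"name": "send_rows", "arguments": {
  "plan": [
    [[0.1,0,0.02],[0.15,0,0]],
    [[0.2,-0.01,0.04],[0.3,0,0]],
    [[0.3,-0.02,0.07],[0.45,0,0]],
    [[0.44,-0.025,0.07],[0.45,0,0]],
    [[0.44,-0.025,0.07],[0.45,0,0]]
  ]
}}

```text
time_s: 3.6
tcp_pos: [0.4753, -0.0111, 0.1176]
eef_rot: [82.9, 89.8, -175.1]
contact_force: [-0.1, -0.1, -0.3]
gripper_width: 0.0876
```

```bash
python3 -c "
from plant import r
from h import *
goto(r,[.4765,-.0115,.0335],12)"
```

```text
t 3.6 tcp [ 0.4753 -0.0111  0.1176] y0 -168.0 j6 -10.3 F [-0.1 -0.1 -0.3] w 0.0876
shift [ 0.561 -0.009 -0.004] turn [ 0.001  0.001 -0.004]
```

{"name": "send_rows", "arguments": {
  "plan": [
    [[0.15,-0.005,0],[0,0,0]],
    [[0.3,-0.01,0],[0,0,0]],
    [[0.45,-0.01,0],[0,0,0]],
    [[0.56,-0.01,0],[0,0,0]],
    [[0.56,-0.01,0],[0,0,0]]
  ]
}}

```text
time_s: 4.1
tcp_pos: [0.4759, -0.0107, 0.0325]
eef_rot: [90.6, 89.6, -167.3]
contact_force: [1.0, -0.2, -1.2]
gripper_width: 0.0873
```

{"name": "send_rows", "arguments": {
  "plan": [
    [[0,0,0],[0,0,0]],
    [[0,0,0],[0,0,0]],
    [[0,0,0],[0,0,0]],
    [[0,0,0],[0,0,0]],
    [[0,0,0],[0,0,0]]
  ],
  "jaw": -0.6
}}

```text
time_s: 4.6
tcp_pos: [0.4762, -0.0107, 0.033]
eef_rot: [89.2, 89.7, -168.7]
contact_force: [0.1, -0.2, -0.3]
gripper_width: 0.0532
```

{"name": "send_rows", "arguments": {
  "plan": [
    [[0,0,0],[0,0,0]],
    [[0,0,0],[0,0,0]],
    [[0,0,0],[0,0,0]],
    [[0,0,0],[0,0,0]],
    [[0,0,0],[0,0,0]]
  ],
  "jaw": -1
}}

```text
time_s: 5.1
tcp_pos: [0.4762, -0.0106, 0.033]
eef_rot: [89.1, 89.7, -168.8]
contact_force: [-0.5, -0.1, 0.7]
gripper_width: 0.0201
```

```bash
python3 -c "
from plant import r
from h import *
goto(r,[.4802,.2112,.0335],-21.6)"
```

```text
t 5.1 tcp [ 0.4762 -0.0106  0.033 ] y0 -167.9 j6 -10.2 F [-0.5 -0.1  0.7] w 0.0201
shift [-0.005 -0.336  1.441] turn [ 0.748 -0.002 -0.007]
```

{"name": "send_rows", "arguments": {
  "plan": [
    [[0,-0.02,0.09],[0,0,0]],
    [[0,-0.045,0.19],[0,0,0]],
    [[0,-0.07,0.29],[0,0,0]],
    [[0,-0.09,0.39],[0,0,0]],
    [[0,-0.11,0.48],[0,0,0]]
  ]
}}

```text
time_s: 5.6
tcp_pos: [0.4771, 0.0636, 0.0329]
eef_rot: [94.5, 89.7, -163.5]
contact_force: [-0.9, -4.3, 3.2]
gripper_width: 0.0201
```

{"name": "send_rows", "arguments": {
  "plan": [
    [[0,-0.02,0.09],[0,0,0]],
    [[0,-0.045,0.19],[0,0,0]],
    [[0,-0.07,0.29],[0,0,0]],
    [[0,-0.09,0.39],[0,0,0]],
    [[0,-0.11,0.48],[0,0,0]]
  ]
}}

```text
time_s: 6.1
tcp_pos: [0.4781, 0.1387, 0.0329]
eef_rot: [97.4, 89.6, -160.5]
contact_force: [0.0, -6.3, 5.7]
gripper_width: 0.0198
```

{"name": "send_rows", "arguments": {
  "plan": [
    [[0,0,0],[0.1,0,0]],
    [[0,0,0],[0.2,0,0]],
    [[0,0,0],[0.3,0,0]],
    [[0,0,0],[0.4,0,0]],
    [[0,0,0],[0.4,0,0]]
  ]
}}

```text
time_s: 6.6
tcp_pos: [0.4785, 0.1402, 0.033]
eef_rot: [105.4, 89.7, -170.6]
contact_force: [-0.5, 1.8, 0.9]
gripper_width: 0.0199
```

```bash
python3 -c "
from plant import r
from h import *
goto(r,[.4802,.2112,.0335],-21.6)"
```

```text
t 6.6 tcp [0.4785 0.1402 0.033 ] y0 174.1 j6 -44.6 F [-0.5  1.8  0.9] w 0.0199
shift [-0.004  0.038  0.472] turn [ 0.348 -0.002 -0.006]
```

{"name": "send_rows", "arguments": {
  "plan": [
    [[0,0.01,0.1],[0.09,0,0]],
    [[0,0.02,0.2],[0.18,0,0]],
    [[0,0.03,0.3],[0.27,0,0]],
    [[0,0.04,0.4],[0.35,0,0]],
    [[0,0.04,0.47],[0.35,0,0]]
  ]
}}

```text
time_s: 7.1
tcp_pos: [0.4793, 0.2113, 0.0329]
eef_rot: [133.4, 89.6, -158.2]
contact_force: [-1.4, -7.6, 9.2]
gripper_width: 0.02
```

```bash
python3 -c "
from plant import r
from h import *
goto(r,[.4802,.2112,.0335],-21.6)
for n in('top','scene'):
    c=snap(r,n,n+'1'); w=cloud(c); H=hsv(c); hh,s,vv=H[...,0],H[...,1],H[...,2]; z=w[...,2]
    P=w[(hh>10)&(hh<25)&(s>60)&(vv>100)&(z<.014)&(abs(w[...,0]-.48)<.12)&(abs(w[...,1]-.21)<.12)]
    print(n,len(P),rect(P[:,:2]) if len(P)>10 else '')
import numpy as np,cv2
a=cv2.resize(load('top1')['color'][200:300,150:290],(560,400))
b=load('scene1')['color'][130:260,200:360]; b=cv2.resize(b,(240,195))
o=np.zeros((400,800,3),np.uint8);o[:,:560]=a;o[:195,560:]=b
cv2.imwrite('pics/c1.png',o[:,:,::-1])"
```

```text
t 7.1 tcp [0.4793 0.2113 0.0329] y0 158.4 j6 -66.6 F [-1.4 -7.6  9.2] w 0.02
shift [-0.004 -0.006  0.002] turn [-0.    -0.006 -0.006]
top 253 (array([464.9, 172.7]), (48.4, 69.5), 157.3)
scene 148 (array([481. , 210.6]), (69.9, 126.4), 66.4)
```

View pics/c1.png

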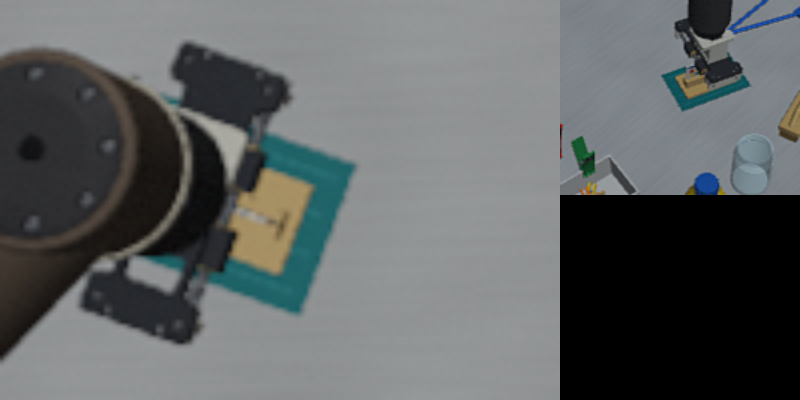

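The crop shows the stand square on the mat, with even teal borders around it (crop 285,220). The scene fit puts it at (0.481,0.2106), against the mat at (0.480,0.211). I'll release it and lift.

{"name": "send_rows", "arguments": {
  "plan": [
    [[0,0,0],[0,0,0]],
    [[0,0,0],[0,0,0]],
    [[0,0,0],[0,0,0]],
    [[0,0,0],[0,0,0]],
    [[0,0,0],[0,0,0]]
  ],
  "jaw": 1
}}

```text
time_s: 7.7
tcp_pos: [0.4799, 0.2125, 0.0329]
eef_rot: [113.2, 89.7, -178.3]
contact_force: [-0.7, -0.1, -0.7]
gripper_width: 0.0543
```

{"name": "send_rows", "arguments": {
  "plan": [
    [[-0.1,0,0],[0,0,0]],
    [[-0.3,0,0],[0,0,0]],
    [[-0.5,0,0],[0,0,0]],
    [[-0.75,0,0],[0,0,0]],
    [[-1,0,0],[0,0,0]]
  ]
}}

```text
time_s: 8.2
tcp_pos: [0.4803, 0.2122, 0.1842]
eef_rot: [116.6, 89.7, -174.9]
contact_force: [0.3, 0.7, 0.4]
gripper_width: 0.0869
```

{"name": "send_rows", "arguments": {
  "plan": [
    [[-0.2,0,0],[0,0,0]],
    [[-0.4,0,0],[0,0,0]],
    [[-0.5,0,0],[0,0,0]],
    [[-0.5,0,0],[0,0,0]],
    [[-0.5,0,0],[0,0,0]]
  ]
}}

```text
time_s: 8.7
tcp_pos: [0.4804, 0.212, 0.2589]
eef_rot: [111.5, 89.7, 180.0]
contact_force: [0.7, -0.4, 0.2]
gripper_width: 0.0879
```

```bash
python3 -c "
from plant import r
from h import *
goto(r,[.4823,-.2584,.24],-10.2)"
```

```text
t 8.7 tcp [0.4804 0.212  0.2589] y0 158.5 j6 -66.5 F [ 0.7 -0.4  0.2] w 0.0879
shift [ 0.126 -1.162 -2.913] turn [-0.251 -0.002 -0.006]
```

{"name": "send_rows", "arguments": {
  "plan": [
    [[0,-0.06,-0.15],[0,0,0]],
    [[0,-0.13,-0.33],[0,0,0]],
    [[0,-0.2,-0.5],[0,0,0]],
    [[0,-0.27,-0.68],[0,0,0]],
    [[0,-0.29,-0.73],[0,0,0]]
  ]
}}

```text
time_s: 9.2
tcp_pos: [0.4797, 0.0919, 0.2575]
eef_rot: [121.0, 89.6, -170.6]
contact_force: [0.1, 0.7, 0.0]
gripper_width: 0.0879
```

{"name": "send_rows", "arguments": {
  "plan": [
    [[0,-0.06,-0.15],[0,0,0]],
    [[0,-0.13,-0.33],[0,0,0]],
    [[0,-0.2,-0.5],[0,0,0]],
    [[0,-0.27,-0.68],[0,0,0]],
    [[0,-0.29,-0.73],[0,0,0]]
  ]
}}

```text
time_s: 9.7
tcp_pos: [0.4792, -0.0277, 0.2565]
eef_rot: [122.4, 89.4, -169.3]
contact_force: [0.1, 0.9, -0.4]
gripper_width: 0.0876
```

{"name": "send_rows", "arguments": {
  "plan": [
    [[0,-0.06,-0.15],[0,0,0]],
    [[0,-0.13,-0.33],[0,0,0]],
    [[0,-0.2,-0.5],[0,0,0]],
    [[0,-0.27,-0.68],[0,0,0]],
    [[0,-0.29,-0.73],[0,0,0]]
  ]
}}

```text
time_s: 10.2
tcp_pos: [0.4788, -0.1469, 0.2557]
eef_rot: [121.3, 89.3, -170.4]
contact_force: [0.6, 1.0, 0.7]
gripper_width: 0.088
```

{"name": "send_rows", "arguments": {
  "plan": [
    [[0,-0.06,-0.15],[-0.1,0,0]],
    [[0,-0.13,-0.33],[-0.25,0,0]],
    [[0,-0.2,-0.5],[-0.25,0,0]],
    [[0,-0.27,-0.68],[-0.25,0,0]],
    [[0,-0.29,-0.73],[-0.25,0,0]]
  ]
}}

```text
time_s: 10.7
tcp_pos: [0.4786, -0.2659, 0.2548]
eef_rot: [108.0, 89.2, -172.6]
contact_force: [0.4, 1.2, -0.6]
gripper_width: 0.0876
```

```bash
python3 -c "
from plant import r
from h import *
goto(r,[.4823,-.2584,.185],-10.2)
for n in('top','scene'):
    c=snap(r,n,n+'2'); w=cloud(c); H=hsv(c); hh,s,vv=H[...,0],H[...,1],H[...,2]; z=w[...,2]
    near=(abs(w[...,0]-.48)<.12)&(abs(w[...,1]-.21)<.12)
    P=w[(hh>10)&(hh<25)&(s>60)&(vv>100)&(z<.014)&near]; print(n,len(P),rect(P[:,:2]))
    P=w[(z>.05)&(z<.085)&near]; print(' card',len(P),rect(P[:,:2]),P[:,2].max())
    m=((hh<6)|(hh>174))&(s>120)&(abs(w[...,0]-.49)<.05)&(abs(w[...,1]+.26)<.04); P=w[m]; print(' red',len(P),np.nanpercentile(P,[2,98],0).round(3) if len(P) else '')
# red tops from first pictures, basket frame
b=np.array([.5425,-.2235]); a=np.radians(-10.2); R=np.array([[np.cos(a),-np.sin(a)],[np.sin(a),np.cos(a)]])
for n in('top0','scene0'):
    c=load(n);w=cloud(c);H=hsv(c);hh,s=H[...,0],H[...,1]
    for q,m in(('red',((hh<6)|(hh>174))&(s>120)),('green',(hh>50)&(hh<80)&(s>100))):
        m=m&(abs(w[...,0]-.49)<.06)&(w[...,1]<-.14)&(w[...,1]>-.3); P=w[m]; P=P[(P[:,0]>.455)]; L=(P[:,:2]-b)@R
        for lo,hi in((.05,.09),(.09,.12),(.12,.14),(.14,.16)):
            k=(P[:,2]>lo)&(P[:,2]<hi); print(n,q,lo,k.sum(),np.percentile(L[k],[3,97],0).round(4).tolist() if k.sum()>3 else '')
"
```

```text
t 10.7 tcp [ 0.4786 -0.2659  0.2548] y0 169.4 j6 -2.3 F [ 0.4  1.2 -0.6] w 0.0876
shift [ 0.465 -0.021  0.056] turn [-0.009 -0.005 -0.016]
top 739 (array([480.2, 211.6]), (69.6, 130.0), 68.4)
 card 51 (array([480.6, 212.2]), (3.5, 103.6), 68.6) 0.07725092769360664
 red 63 [[ 0.458 -0.269  0.071]
 [ 0.491 -0.242  0.149]]
scene 298 (array([479.7, 212.9]), (73.6, 129.9), 69.5)
 card 147 (array([478.5, 212.8]), (9.4, 105.5), 68.2) 0.07869602125017261
 red 179 [[ 0.462 -0.274  0.055]
 [ 0.504 -0.244  0.148]]
top0 red 0.05 6 [[-0.0621, -0.0348], [-0.0481, -0.0308]]
top0 red 0.09 53 [[-0.0665, -0.0556], [-0.0394, -0.0317]]
top0 red 0.12 36 [[-0.0709, -0.0571], [-0.0348, -0.0317]]
top0 red 0.14 40 [[-0.0766, -0.0553], [-0.0308, -0.0319]]
top0 green 0.05 1 
top0 green 0.09 45 [[-0.0652, 0.0336], [-0.0393, 0.0573]]
top0 green 0.12 33 [[-0.0701, 0.0335], [-0.0345, 0.0555]]
top0 green 0.14 40 [[-0.0763, 0.0343], [-0.0313, 0.0582]]
scene0 red 0.05 44 [[-0.052, -0.0571], [-0.043, -0.0325]]
scene0 red 0.09 72 [[-0.0701, -0.0571], [-0.0375, -0.0331]]
scene0 red 0.12 61 [[-0.0752, -0.0571], [-0.0332, -0.0328]]
scene0 red 0.14 45 [[-0.0777, -0.0576], [-0.0307, -0.0335]]
scene0 green 0.05 41 [[-0.0496, 0.0336], [-0.0436, 0.0566]]
scene0 green 0.09 69 [[-0.07, 0.0316], [-0.0384, 0.0566]]
scene0 green 0.12 55 [[-0.0745, 0.0323], [-0.0335, 0.0565]]
scene0 green 0.14 42 [[-0.0778, 0.0326], [-0.0305, 0.0561]]
```

The stand is at (0.480,0.212) at 68.5°, against the mat's 68.4°, so step 1 is met. The peg centre fits (0.482,-0.258), with its top at 0.148. I'll descend on it.

{"name": "send_rows", "arguments": {
  "plan": [
    [[0.1,-0.02,0.06],[-0.01,-0.005,-0.016]],
    [[0.2,-0.02,0.06],[-0.01,-0.005,-0.016]],
    [[0.3,-0.02,0.06],[-0.01,-0.005,-0.016]],
    [[0.35,-0.02,0.06],[-0.01,-0.005,-0.016]],
    [[0.35,-0.02,0.06],[-0.01,-0.005,-0.016]]
  ]
}}

```text
time_s: 11.3
tcp_pos: [0.482, -0.2557, 0.2013]
eef_rot: [78.0, 89.9, 157.9]
contact_force: [-0.3, -0.3, 0.8]
gripper_width: 0.0875
```

```bash
python3 -c "
from plant import r
from h import *
goto(r,[.4825,-.2584,.133],-10.2)"
```

```text
t 11.3 tcp [ 0.482  -0.2557  0.2013] y0 169.9 j6 -2.7 F [-0.3 -0.3  0.8] w 0.0875
shift [ 0.456 -0.007 -0.018] turn [ 0.002  0.001 -0.002]
```

{"name": "send_rows", "arguments": {
  "plan": [
    [[0.12,-0.007,-0.018],[0,0,0]],
    [[0.24,-0.007,-0.018],[0,0,0]],
    [[0.36,-0.007,-0.018],[0,0,0]],
    [[0.455,-0.007,-0.018],[0,0,0]],
    [[0.455,-0.007,-0.018],[0,0,0]]
  ]
}}

```text
time_s: 11.8
tcp_pos: [0.4818, -0.2579, 0.132]
eef_rot: [82.5, 89.7, 162.4]
contact_force: [0.1, -0.5, -0.1]
gripper_width: 0.0878
```

{"name": "send_rows", "arguments": {
  "plan": [
    [[0,0,0],[0,0,0]],
    [[0,0,0],[0,0,0]],
    [[0,0,0],[0,0,0]],
    [[0,0,0],[0,0,0]],
    [[0,0,0],[0,0,0]]
  ],
  "jaw": 0,
  "force": 22
}}

```text
time_s: 12.3
tcp_pos: [0.482, -0.2579, 0.1324]
eef_rot: [81.3, 89.8, 161.2]
contact_force: [-0.6, 0.0, -0.7]
gripper_width: 0.0531
```

{"name": "send_rows", "arguments": {
  "plan": [
    [[0,0,0],[0,0,0]],
    [[0,0,0],[0,0,0]],
    [[0,0,0],[0,0,0]],
    [[0,0,0],[0,0,0]],
    [[0,0,0],[0,0,0]]
  ],
  "jaw": -1
}}

```text
time_s: 12.8
tcp_pos: [0.482, -0.2579, 0.1324]
eef_rot: [81.8, 89.8, 161.7]
contact_force: [0.4, -1.0, -0.4]
gripper_width: 0.0199
```

{"name": "send_rows", "arguments": {
  "plan": [
    [[0,0,0],[0,0,0]],
    [[0,0,0],[0,0,0]],
    [[0,0,0],[0,0,0]],
    [[0,0,0],[0,0,0]],
    [[0,0,0],[0,0,0]]
  ]
}}

```text
time_s: 13.3
tcp_pos: [0.482, -0.2579, 0.1324]
eef_rot: [81.9, 89.8, 161.8]
contact_force: [-0.1, -0.3, -1.3]
gripper_width: 0.0199
```

```bash
python3 -c "
from plant import r
from h import *
goto(r,[.4825,-.2584,.133],-10.2)
c=snap(r,'scene','scene3'); cv2.imwrite('pics/c3.png',cv2.resize(c['color'][170:300,120:270,::-1],(600,520),interpolation=2))"
```

```text
t 13.3 tcp [ 0.482  -0.2579  0.1324] y0 169.9 j6 -2.5 F [-0.1 -0.3 -1.3] w 0.0199
shift [-0.004 -0.004 -0.002] turn [ 0.002  0.001 -0.005]
```

View pics/c3.png

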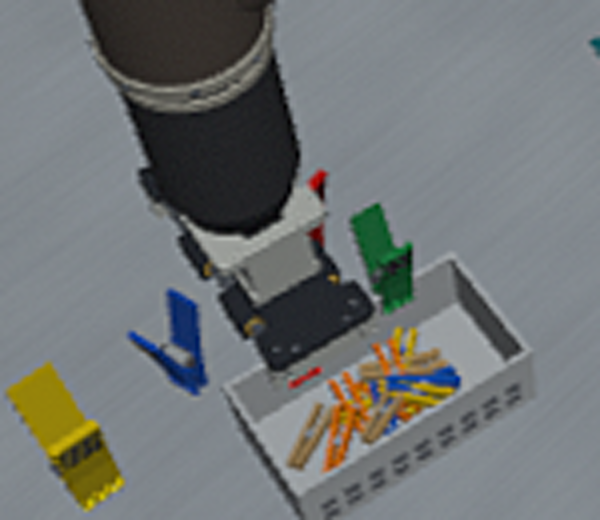

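The view shows the jaws shut on the red peg, with a jaw tip visible inside the wall at crop (305,378); the green peg is untouched. Width is 19.9 mm, so the peg is near fully open. Next I'll lift straight up.

{"name": "send_rows", "arguments": {
  "plan": [
    [[-0.05,0,0],[0,0,0]],
    [[-0.12,0,0],[0,0,0]],
    [[-0.2,0,0],[0,0,0]],
    [[-0.28,0,0],[0,0,0]],
    [[-0.35,0,0],[0,0,0]]
  ]
}}

```text
time_s: 13.85
tcp_pos: [0.4825, -0.2581, 0.1866]
eef_rot: [78.1, 89.9, 158.0]
contact_force: [0.5, 0.2, 0.2]
gripper_width: 0.02
```

{"name": "send_rows", "arguments": {
  "plan": [
    [[-0.12,0,0],[0,0,0]],
    [[-0.24,0,0],[0,0,0]],
    [[-0.36,0,0],[0,0,0]],
    [[-0.48,0,0],[0,0,0]],
    [[-0.6,0,0],[0,0,0]]
  ]
}}

```text
time_s: 14.35
tcp_pos: [0.4826, -0.2581, 0.2782]
eef_rot: [71.8, 89.9, 151.6]
contact_force: [0.5, -0.1, -0.6]
gripper_width: 0.0198
```

```bash
python3 -c "
from plant import r
from h import *
goto(r,[.4803,.212,.27],-21.5)
c=snap(r,'scene','scene4'); w=cloud(c); cv2.imwrite('pics/c4.png',cv2.resize(c['color'][150:280,130:280,::-1],(600,520),interpolation=2))
H=hsv(c);hh,s=H[...,0],H[...,1];m=((hh<6)|(hh>174))&(s>120)&(abs(w[...,0]-.49)<.05)&(abs(w[...,1]+.26)<.04); print(m.sum(),np.nanpercentile(w[m],[2,98],0).round(3))"
```

```text
t 14.35 tcp [ 0.4826 -0.2581  0.2782] y0 169.9 j6 -2.5 F [ 0.5 -0.1 -0.6] w 0.0198
shift [0.057 0.566 3.083] turn [ 0.253  0.    -0.002]
48 [[ 0.494 -0.273  0.199]
 [ 0.502 -0.249  0.216]]
```

View pics/c4.png

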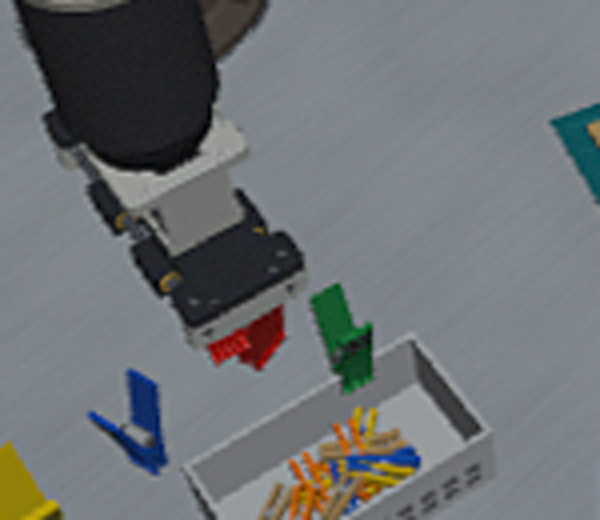

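The crop shows the red peg hanging open from the fingers at (250,340), clear of the rim. The measured tip is at z≈0.199, about 79 mm below the TCP. I'll carry it to above the card.

{"name": "send_rows", "arguments": {
  "plan": [
    [[0,0.03,0.13],[0,0,0]],
    [[0,0.06,0.3],[0,0,0]],
    [[0,0.09,0.48],[0,0,0]],
    [[0,0.12,0.65],[0,0,0]],
    [[0,0.14,0.77],[0,0,0]]
  ]
}}

```text
time_s: 14.9
tcp_pos: [0.4832, -0.1401, 0.282]
eef_rot: [-93.5, 89.8, -13.6]
contact_force: [0.5, -0.8, 0.2]
gripper_width: 0.0198
```

{"name": "send_rows", "arguments": {
  "plan": [
    [[0,0.03,0.17],[0,0,0]],
    [[0,0.06,0.33],[0,0,0]],
    [[0,0.09,0.5],[0,0,0]],
    [[0,0.12,0.66],[0,0,0]],
    [[0,0.14,0.77],[0,0,0]]
  ]
}}

```text
time_s: 15.4
tcp_pos: [0.4825, -0.0214, 0.2826]
eef_rot: [-84.6, 89.8, -4.6]
contact_force: [0.7, -1.0, 0.2]
gripper_width: 0.0197
```

{"name": "send_rows", "arguments": {
  "plan": [
    [[0,0.03,0.17],[0,0,0]],
    [[0,0.06,0.33],[0,0,0]],
    [[0,0.09,0.5],[0,0,0]],
    [[0,0.12,0.66],[0,0,0]],
    [[0,0.14,0.77],[0,0,0]]
  ]
}}

```text
time_s: 15.9
tcp_pos: [0.4818, 0.0973, 0.2831]
eef_rot: [-78.1, 89.7, 1.9]
contact_force: [-0.0, -0.8, 0.0]
gripper_width: 0.0194
```

{"name": "send_rows", "arguments": {
  "plan": [
    [[0,0.03,0.17],[0.06,0,0]],
    [[0,0.06,0.33],[0.12,0,0]],
    [[0,0.09,0.5],[0.18,0,0]],
    [[0,0.12,0.66],[0.25,0,0]],
    [[0,0.14,0.75],[0.25,0,0]]
  ]
}}

```text
time_s: 16.4
tcp_pos: [0.4805, 0.2133, 0.2835]
eef_rot: [-62.6, 89.7, 6.2]
contact_force: [-0.4, -0.4, 0.1]
gripper_width: 0.0196
```

```bash
python3 -c "
from plant import r
from h import *
goto(r,[.4803,.212,.175],-21.5)"
```

```text
t 16.4 tcp [0.4805 0.2133 0.2835] y0 158.8 j6 -66.8 F [-0.4 -0.4  0.1] w 0.0196
shift [ 0.723  0.002 -0.01 ] turn [0.006 0.003 0.006]
```

{"name": "send_rows", "arguments": {
  "plan": [
    [[0.18,0,-0.01],[0.006,0.003,0.006]],
    [[0.36,0,-0.01],[0.006,0.003,0.006]],
    [[0.54,0,-0.01],[0.006,0.003,0.006]],
    [[0.72,0,-0.01],[0.006,0.003,0.006]],
    [[0.72,0,-0.01],[0.006,0.003,0.006]]
  ]
}}

```text
time_s: 16.9
tcp_pos: [0.4787, 0.2104, 0.1725]
eef_rot: [147.0, 89.6, -144.5]
contact_force: [-1.1, -1.0, 0.0]
gripper_width: 0.0199
```

```bash
cat > chk.py <<'E'
from plant import r
from h import *
import sys
tag=sys.argv[1]
goto(r,[.4803,.212,.137],-21.5)
o=[]
a=np.radians(-21.5);R=np.array([[np.cos(a),-np.sin(a)],[np.sin(a),np.cos(a)]])
for n,(y,x) in(('scene',(140,230)),('top',(190,150))):
    c=snap(r,n,n+tag); w=cloud(c); o.append(cv2.resize(c['color'][y:y+100,x:x+100,::-1],(400,400),interpolation=2))
    H=hsv(c);hh,s=H[...,0],H[...,1];L=w.copy();L[...,:2]=(w[...,:2]-[.4803,.212])@R
    near=(abs(L[...,0])<.06)&(abs(L[...,1])<.07)
    P=L[((hh<6)|(hh>174))&(s>150)&near&(abs(L[...,1])<.025)&(L[...,2]>.03)]
    if len(P): print(n,'red in card frame',len(P),np.percentile(P,[2,50,98],0).round(4).tolist(), 'lowest 15:',P[np.argsort(P[:,2])[:15]].mean(0).round(4))
    P=L[(s<45)&(H[...,2]>130)&near&(L[...,2]>.05)&(L[...,2]<.08)]; print(n,'card',len(P),np.percentile(P,[2,50,98],0).round(4).tolist() if len(P) else '')
    P=L[(hh>10)&(hh<25)&(s>60)&near&(abs(L[...,2]-.008)<.006)]; print(n,'base',rect(P[:,:2]) if len(P)>5 else '')
cv2.imwrite('pics/k'+tag+'.png',np.hstack(o))
E
python3 chk.py 5
```

```text
t 16.9 tcp [0.4787 0.2104 0.1725] y0 158.5 j6 -66.7 F [-1.1 -1.   0. ] w 0.0199
shift [ 0.237 -0.007  0.015] turn [ 0.    -0.007 -0.004]
scene red in card frame 104 [[-0.014, -0.0169, 0.0605], [0.0106, -0.0103, 0.118], [0.0186, 0.0089, 0.1751]] lowest 15: [ 0.0101 -0.0027  0.0868]
scene card 15 [[-0.0052, -0.0502, 0.0709], [-0.0034, -0.025, 0.0734], [-0.0004, 0.0455, 0.0767]]
scene base (array([ 1. , -0.1]), (72.4, 130.7), 87.3)
top red in card frame 7 [[-0.0164, -0.0147, 0.0954], [-0.0123, -0.0137, 0.1128], [0.0119, -0.0134, 0.1278]] lowest 15: [-0.0065 -0.014   0.113 ]
top card 21 [[-0.0015, -0.05, 0.0643], [0.0002, -0.0291, 0.0738], [0.0019, -0.0096, 0.0759]]
top base (array([  0.1, -28.2]), (69.5, 71.7), 90.1)
```

View pics/k5.png

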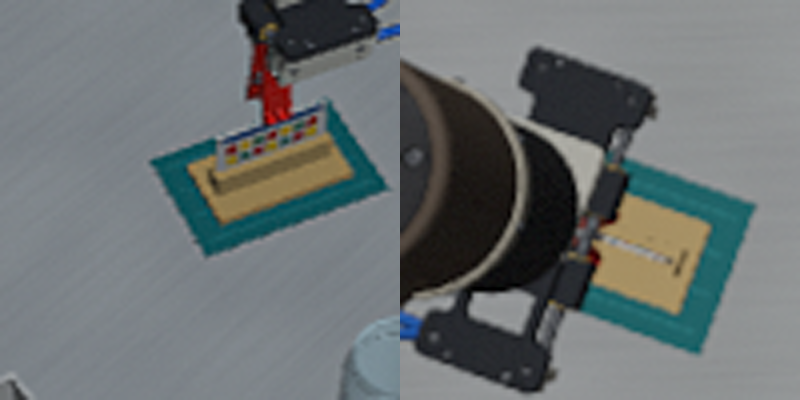

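The scene crop shows the open peg directly above the card's middle (275,110), and the top crop shows red on both sides of the card edge (605,240). I'll lower it slowly.

{"name": "send_rows", "arguments": {
  "plan": [
    [[0.04,-0.007,0.015],[0,0,0]],
    [[0.08,-0.007,0.015],[0,0,0]],
    [[0.13,-0.007,0.015],[0,0,0]],
    [[0.19,-0.007,0.015],[0,0,0]],
    [[0.235,-0.007,0.015],[0,0,0]]
  ]
}}

```text
time_s: 17.5
tcp_pos: [0.4823, 0.2133, 0.1401]
eef_rot: [173.4, 89.9, -118.1]
contact_force: [0.4, -0.0, -0.1]
gripper_width: 0.0195
```

{"name": "send_rows", "arguments": {
  "plan": [
    [[0,0,0],[0,0,0]],
    [[0,0,0],[0,0,0]],
    [[0,0,0],[0,0,0]],
    [[0,0,0],[0,0,0]],
    [[0,0,0],[0,0,0]]
  ]
}}

```text
time_s: 18.0
tcp_pos: [0.4825, 0.2134, 0.1403]
eef_rot: [-166.9, 90.0, -98.4]
contact_force: [1.1, 0.0, -0.7]
gripper_width: 0.0199
```

```bash
python3 chk.py 6
```

```text
t 18.0 tcp [0.4825 0.2134 0.1403] y0 158.5 j6 -66.7 F [ 1.1  0.  -0.7] w 0.0199
shift [ 0.022  0.01  -0.014] turn [ 0.001 -0.001  0.   ]
scene red in card frame 98 [[-0.0103, -0.013, 0.0606], [0.0122, -0.0058, 0.0865], [0.0206, 0.0135, 0.1409]] lowest 15: [0.0167 0.0005 0.0634]
scene card 9 [[-0.0049, -0.0499, 0.0705], [-0.0032, -0.0364, 0.0736], [0.0012, -0.017, 0.0773]]
scene base (array([ 0.8, -0. ]), (72.4, 131.3), 87.7)
top red in card frame 8 [[-0.0138, -0.0119, 0.0618], [-0.01, -0.0108, 0.0826], [0.0125, -0.0096, 0.1416]] lowest 15: [-0.0051 -0.0107  0.0898]
top card 20 [[-0.0015, -0.0494, 0.0627], [0.0003, -0.0299, 0.0727], [0.0019, -0.011, 0.0758]]
top base (array([  0. , -32.5]), (64.9, 69.5), 0.0)
```

View pics/k6.png

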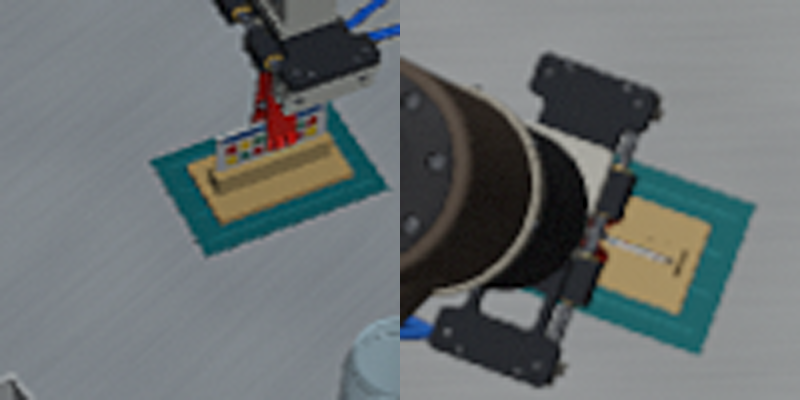

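The jaw now overlaps the card's face at crop (283,130). Its tip is at z≈0.061, 13 mm below the top edge, and is about centred. The stand hasn't moved and the width is 19.9 mm, so I'll hand in.

```bash
python3 -c "
from plant import r
print(r.close_job())"
```

```text
the job is handed in; nothing more can be done
None
```

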